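# Hold the blender guard at its index mark

## Task

For the safety-switch check on the bench-top tea blender, turn the latch fully clear of the hinged guard, then raise the guard until its pointer stands at the index mark clamped on the quadrant, without forcing it against the latch or swinging well past the mark. Hold it steady there with the gripper and finish while still holding it: nothing else keeps the guard up. Leave the index clamp and everything else on the table where they are.

Things in the scene. Friction and masses are not known exactly. Their poses are not given: they have to be found in the camera images.
- mixer: bench-top paddle blender, fixed: stainless U-shaped trough 300 mm long (y) and 210 mm deep (x) on foot rails, white motor housing at its left (+y) end with its flat top 150 mm up, graduated aluminium quadrant at its right (-y) end. Origin on the table under the trough's centre; -x is its front, towards the robot
- guard_hinge (a point): middle of the guard's hinge axis, 160 mm up, on the blender's far side. The guard is the trough's flat lid: a frame of steel bars and rods 300 mm wide, 210 mm from hinge to front edge, 6 mm thick, 0.5 to 1 kg. Frame turns with the guard: +y along the hinge axis towards the motor housing, -x along the guard to its front edge, +z out of its upper face
- guard (a joint): angle of the guard, rad: 0 shut and level, grows as its front edge is lifted, stop at 1.4. The hinge is free and there is no stay: released, the guard falls shut
- guard_handle (a point): centre of the guard's grip: black round bar 16 mm thick, 90 mm long, parallel to the hinge, on a steel U bracket (120 mm over its legs) on the guard's front bar. 196 mm from the hinge along the guard (-x) and 45 mm out of the guard's mid-plane (+z), with 34 mm free under the bar. Frame as guard_hinge
- guard_pointer (a point): tip of the pointer, a small steel tab on the guard's right-hand edge that sweeps over the outer face of the quadrant: 150 mm from the hinge axis, 176 mm to the -y side of guard_hinge, in the guard's mid-plane. Frame as guard_hinge
- index_mark (a point): the mark: line of the index clamp on the quadrant, 150 mm from the guard's hinge axis; guard_pointer meets this point when the guard is at the mark. The clamp is a steel block 40 x 16 mm with a dark round thumb screw, 22 mm wide, standing 22 mm outwards. Frame turned about the hinge axis by the index angle: +z points the way the guard opens
- index (a joint): angle of the index clamp about the guard's hinge axis, rad, between 0.40 and 0.75, on the same scale as joint guard: the pointer is at the mark when the two are equal. Screwed tight; not to be moved
- latch_post (a point): middle of the latch's thumb post, an upright steel pin 12 mm thick standing 28 mm clear above the latch bar; its top is 14 mm above this point. The bar is flat steel 14 mm wide, 5 mm thick, upper face 170 mm above the table; its tail ends 11 mm beyond the post, over free space in front of the blender. Frame turns with the latch: +x from post to pivot, +z up
- latch_pivot (a point): pivot of the turn latch (vertical axis), on a boss in front of the guard's front edge near its left end, at the bar's upper face; 55 mm from the post. The bar's nose reaches 30 mm past the pivot, over the guard's front bar. Frame as latch_post
- latch (a joint): angle of the latch about its pivot, rad, anticlockwise from above positive. Near 0 (within 0.3) the nose lies over the guard's front bar and holds it shut; beyond 1.2 either way it is clear, with stops at 1.55 and -1.55. It stays where it is left; about 2 N at the post turns it
- tasting_cup: white ceramic tasting cup, 72 mm wide, 62 mm tall, standing on the motor housing of the blender. A bystander; origin under its centre
- bowl: low stainless bowl, 124 mm wide, 50 mm tall, on the table in front of the motor housing. A bystander; origin under its centre
- jug: white plastic jug, 100 mm wide, 130 mm tall, on the table beside the quadrant. A bystander; origin under its centre
- scoop: stainless scoop lying on the table at the front right, about 185 mm long. A bystander; origin on the table near its middle
- tea_tin: green tea tin, 84 mm wide, 110 mm tall, on the left of the table. A bystander; origin under its centre
- sanitiser: clear pump bottle, 64 mm wide, 185 mm tall, at the right rear. A bystander; origin under its centre
- timer: flat white kitchen timer, 75 x 70 x 22 mm, at the front left. A bystander; origin under its centre
- iced_tea: lidded plastic cup of tea, 86 mm wide, 119 mm tall, at the left rear. A bystander; origin under its centre

How it is judged:
By the outcome, as a careful person would: the job done as asked, in the order asked, and still so for the second after the job is handed in, while the arm keeps its last pose, push and grip.
It also fails if it takes over 42 s, if anything falls off the work surface, if the arm or the gripper's body presses on something with over 40 N, if the wrist force passes 120 N, or if a joint passes its speed limit or range.

## Robot

A 6-joint arm with a two-finger parallel gripper is mounted at the origin on the work surface. World frame = base frame: x ahead of the robot, y to its left, z up, the work surface at z = 0. Lengths are in mm, angles in rad, forces in N, time in s.
With the tool pointing down it reaches from about 300 to 850 mm from the base axis. Payload 4.2 kg.
Tool frame: the origin (TCP) lies at the very end of the fingers, on their centre line; the grasp point (between the pads) lies 19 mm behind it (r.tcp_to_grasp is the distance from the TCP to the grasp point, in mm); y points along the fingers, x is the direction in which the jaws open and shut, and the axes are right-handed (so a half turn about y gives the same grasp; the last joint's range is limited). The gripper opens to 91 mm and grips with 3 to 60 N. Pads are 32 mm wide; open, the fingers measure 118 mm over their backs; the gripper's body (76 mm by 178 mm) begins 60 mm behind the grasp point.
Start: joints at [1.12, 0.32, 1.565, -0, 1.257, -0.02], TCP at [240.123, 522.479, 213.976] pointing down, gripper open.
Joint ranges: [-3.11, 3.11], [-0.84, 2.01], [0.21, 2.61], [-1.34, 4.49], [0.05, 2.63], [-2.56, 2.56]. Speed limits (rad/s): [2.57, 2.57, 3.14, 3.14, 3.14, 3.14].

## Interface

Orientations are given as a unit quaternion [x, y, z, w].
In Python, from station import readout, viewer, hand_in, boxes_of, landmark_of, r gives the robot as it stands.
- The arm moves only by the shell command python3 -m handwheel 'ROWS'. ROWS is JSON, a list of rows, each a list of 3 entries, a list of its own where there are three numbers: the opening, from 0 (shut) to 1 (fully open), then the shift along the world's x, y, z as a fraction of full scale, then the turn about the world's z as a fraction of full scale. A call has 1 to 12 rows; each row is the pose to reach, as a shift and turn from the pose measured when the call began; what a row does not reach only later rows make up. Full scale, the value 1, is 80 mm for a shift and 45 degrees for a turn. A row lasts 1/8 s, in which the tool goes at most 62.5 mm and 10.7 degrees, less where a joint would pass 70% of its speed; a pose out of reach is approached as far as the arm can. A call with a number of a shift or a turn outside -1 to 1 is refused whole. A call with a gripper value outside its range is refused whole. The fingers move at their own pace and stop on an object; the grip force is fixed at half the most. Time passes only in rows, so rows that repeat a pose let the fingers close. It gives the time, the measured TCP pose, the force and the opening at its end, in the units of the state.
- readout.read_state(): the state, without advancing time (a new reading comes with each control period).
- viewer.read_camera(name): name is "scene" or "top" or "wrist"; returns a dict with "image" (480x640x3 uint8, blue, green, red), "camera_matrix" (3x3 intrinsics, pixels), "xyz" and "rotation" of the camera in the world. Camera axes: x right, y down, z forward; pixel columns grow to the right and rows downward; lengths in mm; the calibration is good to about 2 mm. A picture is of the moment at which its call begins. There is no depth.
- hand_in(): hands the job in, once; it reports no verdict.
Trained networks look in a picture, given as the dict that the camera call returned (one of the last four; its "shot" number tells which), for a name from the list of things; names that differ only in an ending like _2 or _b are one class to them, and where a whole thing is asked for, a point or a joint stands for the part that bears it (a point fixed in the world has none). Each returns a list of dicts, best first, with "conf" (0 to 1); they miss things now and then, are a little off and sometimes report something else, mostly with a low value. They report only what shows in the picture. A call takes as long as a camera call.
- boxes_of(picture, name): "bbox" ([centre column, centre row, width, height] in pixels, round what is visible of it).
- landmark_of(picture, name): "centre" ([row, column] in pixels: a listed point, or the origin of a listed thing).
The state is a dict: "time_s": time; "q": joint angles; "qvel": joint speeds; "joint_torque": joint torques, N m; "position": TCP position; "orientation": TCP orientation; "ft_force": force on the tool from outside, world axes, zero at the start; "wrist_torque": the same for the moment, N m; "grip_width": finger opening in mm.
Only numpy, scipy, OpenCV 4.12 (cv2) and the standard library are available. Lean on these libraries where they do the work, as an engineer would, in place of code of your own. Each camera call takes 0.05 s, during which the arm holds its last target. There are 200 camera calls.

## Working session

There is one attempt and no reset: what is moved stays moved. The work goes in short steps, Python scripts to look and compute and a shell command to move; the robot and the scene stay as the last step left them, time stands still between calls to the robot, and variables do not carry over. Pictures are saved under pics/ and viewed, about 8 in all and at most 12, crops included, and the job is handed in when it is done.

```bash
ls; mkdir -p pics; cat > h.py <<'E'
import numpy as np, cv2
from station import readout, viewer, hand_in, boxes_of, landmark_of, r
def ray(p,rc):
    K=np.array(p["camera_matrix"]);R=np.array(p["rotation"]);d=R@np.linalg.inv(K)@np.array([rc[1],rc[0],1.]);return np.array(p["xyz"]),d/np.linalg.norm(d)
def atz(p,rc,z):
    o,d=ray(p,rc);return o+d*(z-o[2])/d[2]
def tri(obs):
    A=np.zeros((3,3));b=np.zeros(3)
    for p,rc in obs:
        o,d=ray(p,rc);M=np.eye(3)-np.outer(d,d);A+=M;b+=M@o
    x=np.linalg.solve(A,b);e=[np.linalg.norm(np.cross(x-ray(p,rc)[0],ray(p,rc)[1])) for p,rc in obs];return x,e
def proj(p,X):
    c=np.array(p["rotation"]).T@(np.array(X)-p["xyz"]);u=np.array(p["camera_matrix"])@c;return u[:2]/u[2]
E
python3 - <<'E'
from h import *
np.set_printoptions(precision=1,suppress=True)
P={n:viewer.read_camera(n) for n in("scene","top")}
for n in P: print(n,P[n]["xyz"]);cv2.imwrite(f"pics/{n}0.png",P[n]["image"])
for t in "guard_hinge guard_handle guard_pointer index_mark latch_post latch_pivot mixer tasting_cup bowl jug".split():
    L={n:landmark_of(P[n],t)[:1] for n in P}
    s={n:(np.array(L[n][0]["centre"]),round(L[n][0]["conf"],2)) for n in P if L[n]}
    print(t,s, tri([(P[n],s[n][0]) for n in s]) if len(s)==2 else "")
s=readout.read_state();print(s)
E
```

```text
pics
scene [1519.   113.1  923.3]
top [ 335.5   13.  1656.4]Traceback (most recent call last):
  File "<stdin>", line 8, in <module>
  File "h.py", line 10, in tri
    o,d=ray(p,rc);M=np.eye(3)-np.outer(d,d);A+=M;b+=M@o
        ~~~^^^^^^
  File "h.py", line 4, in ray
    K=np.array(p["camera_matrix"]);R=np.array(p["rotation"]);d=R@np.linalg.inv(K)@np.array([rc[1],rc[0],1.]);return np.array(p["xyz"]),d/np.linalg.norm(d)
                                                               ~^~~~~~~~~~~~~~~~~
ValueError: matmul: Input operand 1 has a mismatch in its core dimension 0, with gufunc signature (n?,k),(k,m?)->(n?,m?) (size 3 is different from 4)
```

```bash
sed -i 's/np.array(p\["rotation"\])/Rm(p)/g; 1a from scipy.spatial.transform import Rotation\ndef Rm(p): return Rotation.from_quat(p["rotation"]).as_matrix()' h.py
python3 - <<'E'
from h import *
np.set_printoptions(precision=1,suppress=True)
P={n:viewer.read_camera(n) for n in("scene","top","wrist")}
for n in P: print(n,P[n]["xyz"]);cv2.imwrite(f"pics/{n}0.png",P[n]["image"])
for t in "guard_hinge guard_handle guard_pointer index_mark latch_post latch_pivot mixer tasting_cup bowl jug".split():
    L={n:landmark_of(P[n],t)[:1] for n in P}
    s={n:(np.array(L[n][0]["centre"]),round(L[n][0]["conf"],2)) for n in P if L[n]}
    print(t,s, tri([(P[n],s[n][0]) for n in s if n!="wrist"]) if "scene" in s and "top" in s else "")
s=readout.read_state();print({k:np.array(v) for k,v in s.items()})
E
```

```text
scene [1519.   113.1  923.3]
top [ 335.5   13.  1656.4]
wrist [179.9 550.6 384.2]
guard_hinge {'scene': (array([280. , 324.8]), 0.67), 'top': (array([179.8, 311.6]), 0.68)} (array([725.8,  36.1, 160.5]), [np.float64(6.218973741258199), np.float64(6.218973741258202)])
guard_handle {'scene': (array([214.4, 338.5]), 0.57), 'top': (array([248. , 314.4]), 0.81)} (array([527.2,  38.6, 194.5]), [np.float64(3.7784013901783617), np.float64(3.7784013901783644)])
guard_pointer {'scene': (array([214.3, 338.9]), 0.7), 'top': (array([235.1, 377.2]), 0.68)} (array([555.8, -43. , 225.2]), [np.float64(88.87320055162446), np.float64(88.87320055162444)])
index_mark {'scene': (array([209.4, 260.3]), 0.55), 'top': (array([217.4, 383. ]), 0.62)} (array([ 599.1, -140.2,  247.5]), [np.float64(6.110101195210322), np.float64(6.110101195210372)])
latch_post {'scene': (array([206.3, 387. ]), 0.48), 'top': (array([278.8, 268.5]), 0.45)} (array([446.8, 161.3, 171.5]), [np.float64(0.7731501920688637), np.float64(0.7731501920687949)])
latch_pivot {'scene': (array([215.8, 383.6]), 0.53)} 
mixer {'scene': (array([297
[... 252 characters left out ...]
([620.4, 299.2, 133.7]), [np.float64(0.45034055348375074), np.float64(0.4503405534837609)])
bowl {'top': (array([292.6, 242.1]), 0.83)} 
jug {'scene': (array([299.3, 215.5]), 0.82), 'top': (array([213.7, 410.9]), 0.58)} (array([ 658. , -259.5,   -2.8]), [np.float64(1.5119159149905808), np.float64(1.51191591499067)])
{'time_s': array(1.9), 'q': array([ 1.1,  0.3,  1.6, -0. ,  1.3, -0. ]), 'qvel': array([-0., -0.,  0., -0., -0., -0.]), 'joint_torque': array([ -0. , -41.2, -23.2,   0.1,   0. ,  -0. ]), 'position': array([240.1, 522.4, 214. ]), 'orientation': array([-0.6, -0.4,  0.4,  0.6]), 'ft_force': array([ 0.4, -0.8,  0.7]), 'wrist_torque': array([-0., -0.,  0.]), 'grip_width': array(91.3)}
```

View pics/scene0.png

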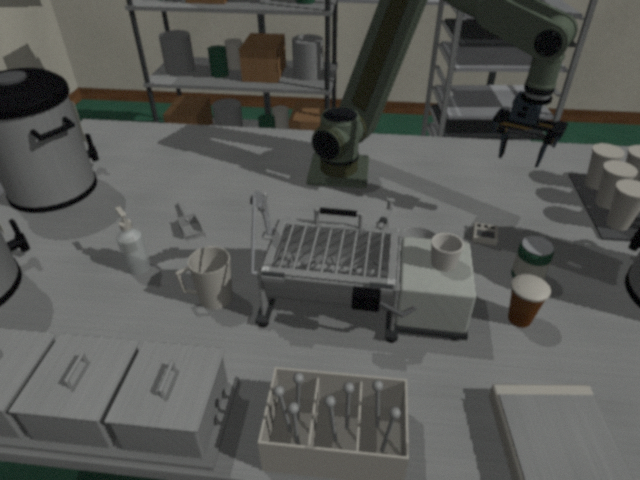

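View pics/top0.png

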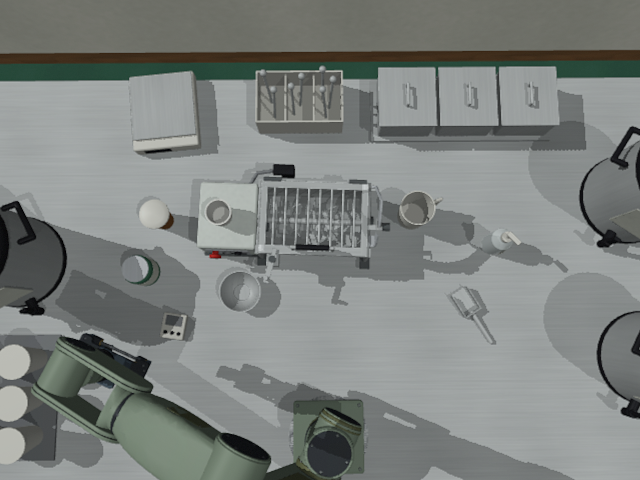

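```bash
python3 - <<'E'
import cv2,numpy as np
a=cv2.resize(cv2.imread("pics/top0.png")[160:310,190:400],None,fx=3.7,fy=3.7,interpolation=cv2.INTER_CUBIC)
cv2.imwrite("pics/topc.png",a)
E
python3 - <<'E'
from h import *
p=viewer.read_camera("top");print(p["camera_matrix"],Rm(p))
for n in["latch_post","latch_pivot","guard_handle","guard_hinge"]:print(n,[(np.round(x["centre"],1),round(x["conf"],2)) for x in landmark_of(p,n)])
E
```

```text
[[546.08026523   0.         324.85418842]
 [  0.         546.08026523 248.19039101]
 [  0.           0.           1.        ]] [[-0.00732521 -0.99152209  0.1297316 ]
 [-0.99996736  0.00682094 -0.00433089]
 [ 0.00340928 -0.12975909 -0.99153969]]
latch_post [(array([277.9, 266.8]), 0.76)]
latch_pivot [(array([258.2, 273.6]), 0.54)]
guard_handle [(array([248.4, 313.4]), 0.82)]
guard_hinge [(array([182.5, 313.7]), 0.55)]
```

View pics/topc.png

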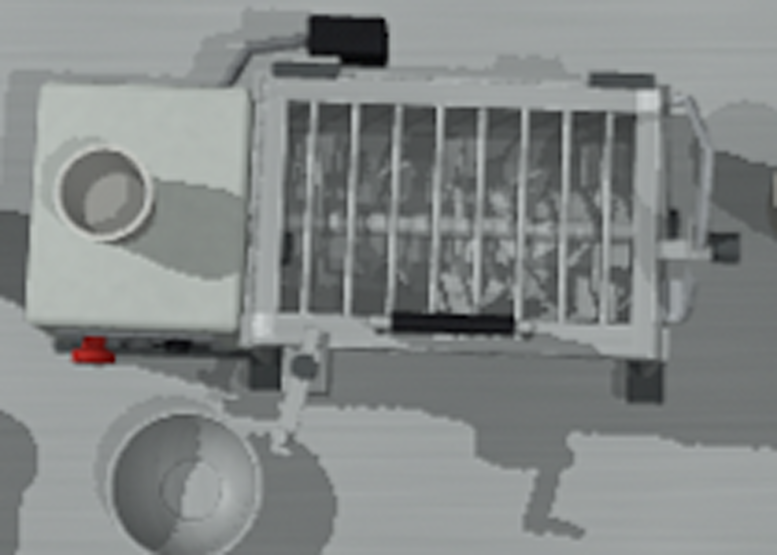

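```bash
python3 - <<'E'
from h import *
np.set_printoptions(precision=3,suppress=True)
p=viewer.read_camera("top")
f=lambda u,v,z:atz(p,(160+v/3.7,190+u/3.7),z)
for n,a in dict(handL=(392,322,205),handR=(514,324,205),pivot=(305,366,172),post=(284,436,184),housFL=(30,325,150),housFR=(240,330,150),housBL=(42,84,150),housBR=(248,88,150),frontL=(250,325,163),frontR=(655,350,163)).items(): print(n,f(*a))
s=readout.read_state();R=Rotation.from_quat(s["orientation"]).as_matrix();print(R)
w=viewer.read_camera("wrist");print(R.T@(w["xyz"]-np.array(s["position"])),R.T@Rm(w))
E
```

```text
handL [529.114  84.145 205.   ]
handR [527.045  -4.239 205.   ]
pivot [501.162 150.042 172.   ]
post [448.557 163.985 184.   ]
housFL [536.044 358.795 150.   ]
housFR [531.17  201.038 150.   ]
housBL [721.56  353.867 150.   ]
housBR [717.417 196.665 150.   ]
frontL [533.188 192.002 163.   ]
frontR [ 512.34  -109.552  163.   ]
[[ 0.418  0.    -0.909]
 [ 0.909  0.     0.418]
 [ 0.    -1.    -0.   ]]
[   0.496 -170.495   66.482] [[ 1.    -0.     0.   ]
 [-0.    -0.237  0.972]
 [-0.    -0.972 -0.237]]
```

```bash
for i in 1; do python3 -m handwheel '[[0.7,[0.3,-0.5,0.3],0.1],[0.7,[0.58,-1,0.5],0.22],[0.7,[0.58,-1,0.5],0.22]]'; python3 -m handwheel '[[0.7,[0.3,-0.5,0],0],[0.7,[0.58,-1,0],0],[0.7,[0.58,-1,0],0]]';python3 -m handwheel '[[0.7,[0.3,-0.5,0],0],[0.7,[0.58,-1,0],0],[0.7,[0.58,-1,0],0]]'; done
python3 - <<'E'
from h import *
np.set_printoptions(precision=2,suppress=True)
p=viewer.read_camera("wrist");cv2.imwrite("pics/w1.png",p["image"])
for n,z in dict(latch_post=184,latch_pivot=170,index_mark=245,guard_handle=205).items():
    for x in landmark_of(p,n)[:2]: print(n,np.array(x["centre"]),x["conf"],atz(p,x["centre"],z))
s=readout.read_state();R=Rotation.from_quat(s["orientation"]).as_matrix();print(s["position"],R[:,0],s["time_s"],s["q"],s["ft_force"])
E
```

```text
time_s: 2.58
position: [288.0, 441.1, 255.7]
orientation: [-0.561, -0.432, 0.43, 0.561]
ft_force: [-0.0, 0.4, -0.6]
grip_width: 65.0
time_s: 2.95
position: [334.9, 359.8, 255.5]
orientation: [-0.562, -0.43, 0.429, 0.562]
ft_force: [-0.1, 0.5, -0.0]
grip_width: 64.1
time_s: 3.32
position: [381.9, 279.2, 255.2]
orientation: [-0.562, -0.429, 0.428, 0.563]
ft_force: [-0.5, 0.6, 0.3]
grip_width: 63.6
[380.76 281.06 255.3 ] [0.26 0.97 0.  ] 3.575 [ 0.61  0.13  1.71  0.    1.3  -0.7 ] [0.11 0.58 0.17]
```

View pics/w1.png

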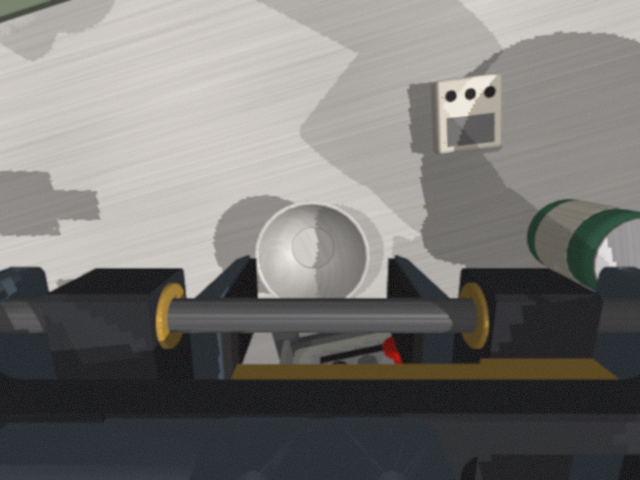

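```bash
python3 -m handwheel '[[0.6,[0.2,-0.4,0],0],[0.6,[0.42,-0.73,0],0],[0.6,[0.42,-0.73,0],0]]';python3 -m handwheel '[[0.6,[0.2,-0.4,0],0],[0.6,[0.42,-0.73,0],0],[0.6,[0.42,-0.73,-0.3],0],[0.6,[0.42,-0.73,-0.3],0]]'
python3 - <<'E'
from h import *
np.set_printoptions(precision=2,suppress=True)
for c in ("wrist","top"):
    p=viewer.read_camera(c);cv2.imwrite(f"pics/{c}2.png",p["image"])
    for n,z in dict(latch_post=184,latch_pivot=170).items():
        for x in landmark_of(p,n)[:1]: print(c,n,np.array(x["centre"]),x["conf"],atz(p,x["centre"],z))
s=readout.read_state();print(s["position"])
E
```

```text
time_s: 3.95
position: [414.7, 222.6, 255.2]
orientation: [-0.561, -0.431, 0.429, 0.562]
ft_force: [-1.0, 0.5, -0.1]
grip_width: 54.9
time_s: 4.45
position: [446.9, 165.0, 229.8]
orientation: [-0.56, -0.43, 0.43, 0.563]
ft_force: [0.1, -0.4, 0.4]
grip_width: 55.1
wrist latch_pivot [336.7 324.2] 0.56 [503.85 151.96 170.  ]
[448.51 164.91 232.01]
```

View pics/wrist2.png

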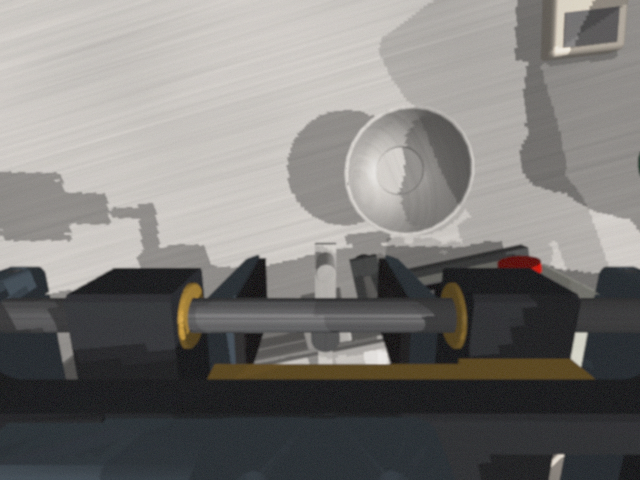

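```bash
python3 -m handwheel '[[0.6,[0,0,-0.4],0],[0.6,[0,0,-0.67],0],[0.6,[0,0,-0.67],0],[0,[0,0,-0.67],0],[0,[0,0,-0.67],0],[0,[0,0,-0.67],0],[0,[0,0,-0.67],0]]'
python3 - <<'E'
from h import *
s=readout.read_state();X=np.array(s["position"]);v=np.array([502-X[0],151-X[1]])
pv=X[:2]+55*v/np.linalg.norm(v)
print(X,s["ft_force"],s["grip_width"],np.linalg.norm(v),pv)
for d in range(10,71,10):
    a=-np.radians(d);c,q=np.cos(a),np.sin(a);e=-55*v/np.linalg.norm(v);print(d,np.round((pv+np.array([c*e[0]-q*e[1],q*e[0]+c*e[1]])-X[:2])/80,2),round(-d/45,2))
E
```

```text
time_s: 5.62
position: [448.6, 165.0, 178.7]
orientation: [-0.561, -0.432, 0.428, 0.562]
ft_force: [-0.6, -0.4, 0.2]
grip_width: 17.5
[448.62638463 164.95095555 178.74433107] [-0.55541493 -0.35281724  0.20604861] 17.54671871499425 55.166765161518704 [501.8386554  151.04217273]
10 [0.04 0.11] -0.22
20 [0.1  0.22] -0.44
30 [0.18 0.31] -0.67
40 [0.27 0.39] -0.89
50 [0.37 0.45] -1.11
60 [0.48 0.49] -1.33
70 [0.6  0.51] -1.56
```

```bash
python3 -m handwheel '[[0,[0,0,0],0],[0,[0,0,0],0],[0,[0,0,0],0],[0,[0.04,0.11,0],-0.22],[0,[0.1,0.22,0],-0.44],[0,[0.18,0.31,0],-0.67],[0,[0.27,0.39,0],-0.89],[0,[0.27,0.39,0],-0.89]]'
python3 - <<'E'
from h import *
s=readout.read_state();X=np.array(s["position"]);R=Rotation.from_quat(s["orientation"]).as_matrix();print(R[:,0])
pv=np.array([501.8,151.]);e=X[:2]-pv;print(np.linalg.norm(e),np.degrees(np.arctan2(*e[::-1])))
for d in range(10,41,10):
    a=-np.radians(d);c,q=np.cos(a),np.sin(a);print(d,np.round((pv+np.array([c*e[0]-q*e[1],q*e[0]+c*e[1]])-X[:2])/80,2),round(-d/45,2))
E
```

```text
time_s: 6.62
position: [470.2, 197.5, 178.8]
orientation: [-0.674, -0.214, 0.211, 0.675]
ft_force: [-1.6, 5.9, 0.7]
grip_width: 11.1
[0.81975982 0.57268646 0.00490497]
56.23650853177418 124.2103548541115
10 [0.11 0.06] -0.22
20 [0.22 0.1 ] -0.44
30 [0.34 0.12] -0.67
40 [0.47 0.12] -0.89
```

```bash
python3 -m handwheel '[[0,[0.11,0.06,0],-0.22],[0,[0.22,0.1,0],-0.44],[0,[0.34,0.12,0],-0.67],[0,[0.34,0.12,0],-0.67],[0.3,[0.34,0.12,0],-0.67],[0.35,[0.34,0.12,0],-0.67],[0.35,[0.34,0.12,0.5],-0.67],[0.35,[0.34,0.12,1],-0.67],[0.5,[0.34,0.12,1],-0.67]]'
python3 - <<'E'
from h import *
np.set_printoptions(precision=2,suppress=True)
s=readout.read_state();X=np.array(s["position"]);R=Rotation.from_quat(s["orientation"]).as_matrix();print(X,R[:,0],s["grip_width"],s["time_s"])
P={}
for c in ("wrist","scene"):
    p=viewer.read_camera(c);cv2.imwrite(f"pics/{c}3.png",p["image"])
    for n,z in dict(latch_post=184,latch_pivot=170,index_mark=245).items():
        for x in landmark_of(p,n)[:1]: print(c,n,np.array(x["centre"]),x["conf"],atz(p,x["centre"],z))
E
```

```text
time_s: 7.75
position: [499.0, 207.1, 262.2]
orientation: [-0.706, -0.034, 0.026, 0.707]
ft_force: [0.8, 0.2, -0.2]
grip_width: 39.3
[498.99 207.14 262.2 ] [1.   0.08 0.01] 39.302818195816144 7.75
wrist latch_post [248.1 318.2] 0.58 [497.39 207.74 184.  ]
wrist index_mark [440.1 554.7] 0.68 [651.4  113.66 245.  ]
scene latch_post [216.9 403.6] 0.72 [505.59 202.55 184.  ]
scene latch_pivot [233.5 488.4] 0.69 [532.02 406.84 170.  ]
scene index_mark [223.7 186.9] 0.71 [ 667.59 -286.75  245.  ]
```

View pics/wrist3.png

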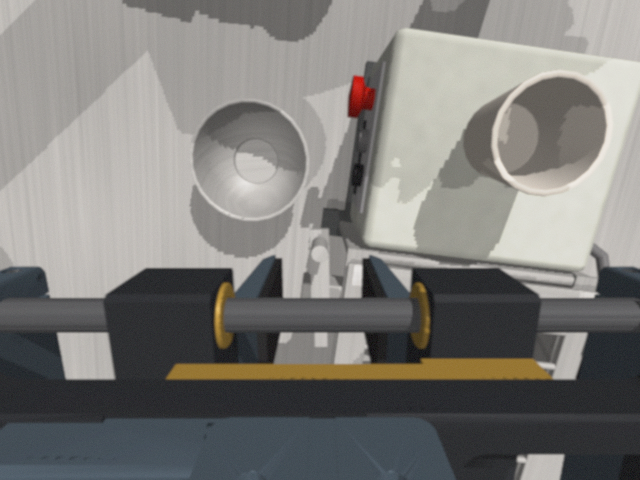

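```bash
M='x'; python3 -m handwheel '[[0.7,[0,-0.5,0.3],-0.05],[0.7,[0,-1,0.5],-0.1]]';python3 -m handwheel '[[0.7,[0,-0.7,0],0],[0.7,[0,-1,0],0]]';python3 -m handwheel '[[0.7,[0,-0.7,0],0],[0.7,[0,-1,0],0]]';python3 -m handwheel '[[0.7,[0,-0.7,0],0],[0.7,[0,-1,0],0]]';python3 -m handwheel '[[0.7,[0.1,-0.7,0],0],[0.7,[0.2,-1,0],0]]';python3 -m handwheel '[[0.7,[0.1,-0.6,0],0],[0.7,[0.2,-0.8,0],0],[0.7,[0.2,-0.8,0],0]]'
cat > look.py <<'E'
from h import *
import sys
np.set_printoptions(precision=1,suppress=True)
p=viewer.read_camera("wrist");cv2.imwrite(f"pics/{sys.argv[1]}.png",p["image"])
s=readout.read_state();R=Rotation.from_quat(s["orientation"]).as_matrix();print(s["position"],R[:,0],s["time_s"],"f",p["camera_matrix"][0][0])
for n,z in dict(guard_pointer=160,index_mark=245,guard_handle=205).items():
    for x in landmark_of(p,n)[:1]: print(n,np.array(x["centre"]),x["conf"],atz(p,x["centre"],z))
np.save(f"{sys.argv[1]}.npy",{k:np.array(p[k]) for k in("camera_matrix","rotation","xyz")})
E
python3 look.py w4
```

```text
time_s: 8.4
position: [497.1, 126.2, 298.0]
orientation: [0.708, 0.003, -0.001, -0.707]
ft_force: [0.9, -0.6, -0.2]
grip_width: 62.0
time_s: 8.65
position: [496.7, 43.9, 297.9]
orientation: [0.708, 0.002, -0.0, -0.706]
ft_force: [0.0, 0.5, -0.1]
grip_width: 63.9
time_s: 8.9
position: [496.4, -38.4, 297.5]
orientation: [0.708, 0.001, -0.0, -0.706]
ft_force: [0.0, 1.1, 0.5]
grip_width: 63.5
time_s: 9.15
position: [496.0, -120.8, 296.9]
orientation: [0.708, -0.0, 0.0, -0.706]
ft_force: [-0.3, 0.5, -0.5]
grip_width: 63.8
time_s: 9.4
position: [511.8, -203.2, 296.3]
orientation: [0.708, -0.001, 0.001, -0.706]
ft_force: [0.0, 0.9, 0.5]
grip_width: 63.9
time_s: 9.78
position: [528.2, -267.3, 295.4]
orientation: [0.708, -0.002, 0.001, -0.706]
ft_force: [0.4, 0.8, 0.2]
grip_width: 63.7
[ 527.9 -266.4  295.7] [ 1. -0. -0.] 9.825 f 364.40569096565173
guard_pointer [ 65.9 371.8] 0.96 [ 567.1 -136.5  160. ]
index_mark [ 33.5 441.3] 0.97 [ 594.1 -138.   245. ]
```

View pics/w4.png

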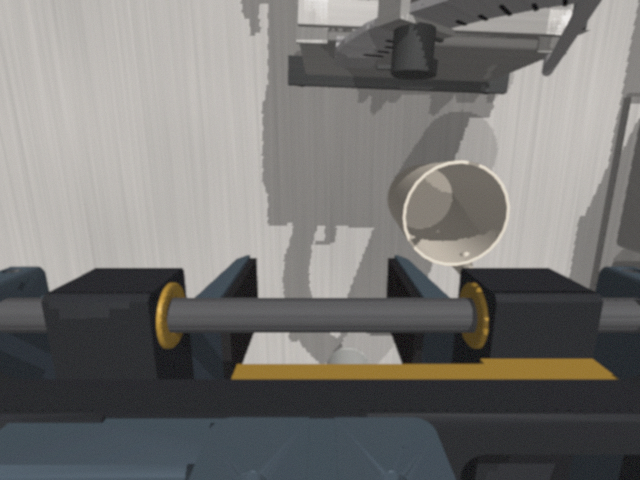

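```bash
python3 -m handwheel '[[0.7,[0.5,0.1,0],0],[0.7,[0.9,0.2,0],0],[0.7,[0.9,0.2,0],0],[0.7,[0.9,0.2,0],0]]'
python3 look.py w5
python3 - <<'E'
from h import *
L=[np.load(f"w{i}.npy",allow_pickle=True).item() for i in(4,5)]
a=cv2.imread("pics/w4.png")[0:100,290:490];b=cv2.imread("pics/w5.png")[0:100,190:390]
cv2.imwrite("pics/w45.png",cv2.resize(np.vstack([a,b]),None,fx=3,fy=3,interpolation=cv2.INTER_CUBIC))
E
```

```text
time_s: 10.48
position: [599.2, -249.0, 296.7]
orientation: [0.708, -0.0, -0.0, -0.706]
ft_force: [-0.4, -0.1, -0.6]
grip_width: 64.1
[ 599.  -249.3  296.9] [ 1. -0. -0.] 10.525 f 364.40569096565173
index_mark [ 73.4 319. ] 0.83 [ 597.7 -139.4  245. ]
```

View pics/w45.png

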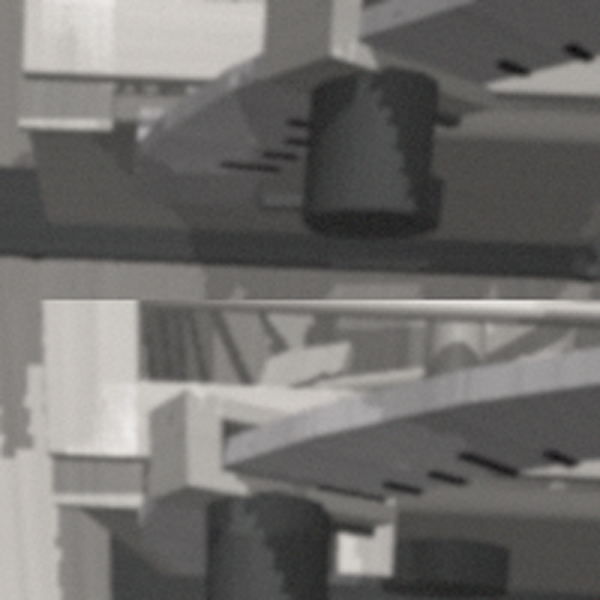

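```bash
python3 - <<'E'
from h import *
np.set_printoptions(precision=2,suppress=True)
A,B=[np.load(f"w{i}.npy",allow_pickle=True).item() for i in(4,5)]
m,e=tri([(A,(33.5,441.3)),(B,(73.4,319))]);print(m,e)
# fit: mixer yaw, hinge x,y, theta
sc=[viewer.read_camera(n) for n in("scene","top")]
obs=[(A,"index_mark",(33.5,441.3),1),(B,"index_mark",(73.4,319),1),(A,"guard_pointer",(65.9,371.8),1)]
for p in sc:
    for n in("index_mark","guard_pointer","guard_hinge","guard_handle"):
        l=landmark_of(p,n)[:1]
        if l: obs.append((p,n,l[0]["centre"],1)); print(n,l)
from scipy.optimize import least_squares
def pts(v):
    x,y,w,t=v;c,s=np.cos(w),np.sin(w);f=lambda a,b,z:np.array([x+c*a-s*b,y+s*a+c*b,160+z])
    return dict(index_mark=f(-150*np.cos(t),-176,150*np.sin(t)),guard_pointer=f(-150,-176,0),guard_hinge=f(0,0,0),guard_handle=f(-196,0,45))
def res(v,full=False):
    P=pts(v);r=[]
    for p,n,rc,w in obs:
        o,d=ray(p,rc);r.append(np.cross(P[n]-o,d))
    return np.array(r) if full else np.r_[np.ravel(r),(v[2]+0.027)/0.005*1.5]
s=least_squares(res,[722,36,-.027,.6],loss="soft_l1",f_scale=3,x_scale=[10,10,.1,.1]);print(s.x,pts(s.x))
for o,q in zip(obs,res(s.x,True)):print(o[1],o[0]["xyz"],np.linalg.norm(q))
E
```

```text
[ 597.24 -136.36  235.11] [np.float64(1.1781335324032187), np.float64(1.1781335324031101)]
index_mark [{'centre': [230.7, 263.1], 'conf': 0.58}]
guard_pointer [{'centre': [263.1, 441.8], 'conf': 0.21}]
guard_hinge [{'centre': [279.8, 324.7], 'conf': 0.9}]
guard_handle [{'centre': [214.3, 340.4], 'conf': 0.84}]
index_mark [{'centre': [218.8, 381.4], 'conf': 0.61}]
guard_pointer [{'centre': [236.0, 374.6], 'conf': 0.61}]
guard_hinge [{'centre': [182.8, 313.5], 'conf': 0.73}]
guard_handle [{'centre': [247.8, 311.8], 'conf': 0.57}]
[724.93  36.74  -0.03   0.59] {'index_mark': array([ 595.07, -135.46,  243.44]), 'guard_pointer': array([ 569.74, -134.71,  160.  ]), 'guard_hinge': array([724.93,  36.74, 160.  ]), 'guard_handle': array([529.01,  42.59, 205.  ])}
index_mark [ 529.01 -199.97  465.79] 2.02494848251397
index_mark [ 599.7 -181.5  467. ] 4.3965516205631845
guard_pointer [ 529.01 -199.97  465.79] 3.0991803511487785
index_mark [1519.03  113.11  923.27] 49.22826663873676
guard_pointer [1519.03  113.11  923.27] 429.83396667382993
guard_hinge [1519.03  113.11  923.27] 7.178890717739141
guard_handle [1519.03  113.11  923.27] 8.290136989242129
index_mark [ 335.53   13.01 1656.44] 7.18821718484544
guard_pointer [ 335.53   13.01 1656.44] 5.974033499692913
guard_hinge [ 335.53   13.01 1656.44] 7.989178567939555
guard_handle [ 335.53   13.01 1656.44] 2.4439183106659716
```

```bash
python3 -m handwheel '[[0.9,[-0.5,0,0],0],[0.9,[-0.95,0.1,0],0],[0.9,[-0.95,0.1,0],0]]'; python3 -m handwheel '[[0.9,[-0.5,0,-0.3],0],[0.9,[-0.85,0.1,-0.65],0],[0.9,[-0.85,0.1,-0.65],0],[0.9,[-0.85,0.1,-0.65],0]]'
python3 look.py w6; python3 - <<'E'
import cv2
a=cv2.imread("pics/w6.png")[0:260,380:640]
cv2.imwrite("pics/w6c.png",cv2.resize(a,None,fx=2.3,fy=2.3,interpolation=cv2.INTER_CUBIC))
E
```

```text
time_s: 11.55
position: [521.9, -241.4, 297.3]
orientation: [0.708, -0.001, 0.001, -0.706]
ft_force: [0.7, 0.2, 0.4]
grip_width: 81.5
time_s: 12.05
position: [456.0, -234.2, 246.4]
orientation: [0.709, 0.0, 0.002, -0.706]
ft_force: [0.1, 0.0, -0.1]
grip_width: 82.3
[ 456.2 -234.3  246.6] [ 1. -0.  0.] 12.1 f 364.40569096565173
guard_pointer [104.9 492.5] 0.76 [ 569.9 -137.8  160. ]
index_mark [ 81.4 636.2] 0.81 [ 594.1 -137.7  245. ]
guard_handle [103.  491.1] 0.61 [ 549.  -141.8  205. ]
```

View pics/w6c.png

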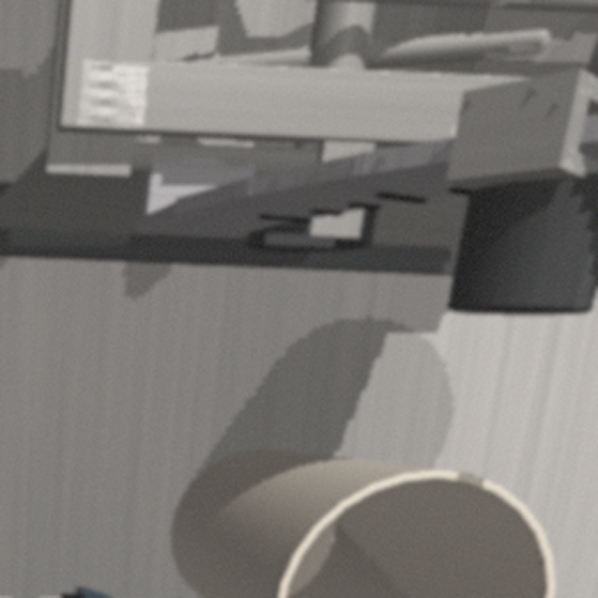

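```bash
python3 -m handwheel '[[0.9,[0,0.6,0.1],0],[0.9,[0,1,0.1],0]]';python3 -m handwheel '[[0.9,[0,0.6,0],0],[0.9,[0,1,0],0]]';python3 -m handwheel '[[0.9,[0.2,0.6,0],0],[0.9,[0.4,1,0],0],[0.9,[0.4,1,0],0]]';python3 -m handwheel '[[0.9,[0.25,0.2,0],0],[0.9,[0.48,0.4,0],-0.03],[0.9,[0.48,0.4,0],-0.03],[0.9,[0.48,0.4,0],-0.03]]'
python3 look.py w7
```

```text
time_s: 12.5
position: [456.6, -153.1, 255.1]
orientation: [0.709, 0.001, 0.002, -0.706]
ft_force: [0.9, 0.0, 0.4]
grip_width: 82.0
time_s: 12.75
position: [457.5, -71.4, 255.8]
orientation: [0.709, 0.002, 0.002, -0.706]
ft_force: [-0.3, -0.6, -0.8]
grip_width: 81.9
time_s: 13.12
position: [491.0, 10.5, 256.1]
orientation: [0.708, 0.003, 0.001, -0.706]
ft_force: [0.6, 0.2, -0.7]
grip_width: 82.2
time_s: 13.62
position: [529.0, 41.7, 256.1]
orientation: [0.709, -0.005, 0.009, -0.705]
ft_force: [0.4, -0.5, -1.0]
grip_width: 82.2
[528.9  41.6 256.2] [ 1. -0.  0.] 13.675 f 364.40569096565173
index_mark [207.5 399.8] 0.2 [569.1  80.4 245. ]
guard_handle [258.9 322.8] 0.6 [529.9  42.2 205. ]
```

View pics/w7.png

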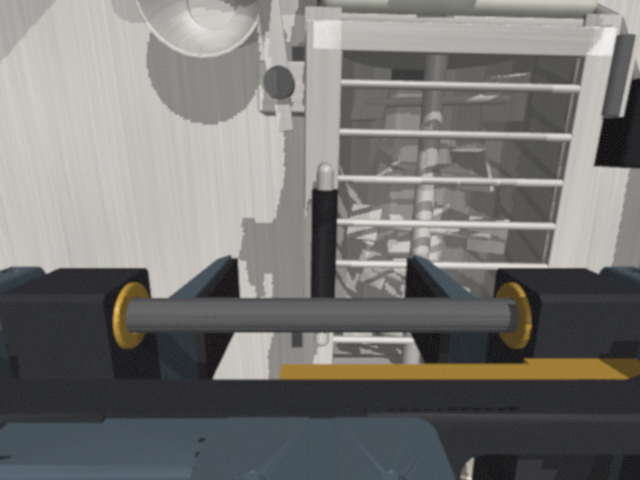

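```bash
python3 -m handwheel '[[0.9,[0,0,-0.45],0],[0.9,[0,0,-0.88],0],[0.9,[0,0,-0.88],0],[0,[0,0,-0.88],0],[0,[0,0,-0.88],0],[0,[0,0,-0.88],0],[0,[0,0,-0.88],0],[0,[0,0,-0.88],0],[0,[0,0,-0.88],0],[0,[0,0,-0.88],0]]'; python3 -m handwheel '[[0,[0,0,0],0],[0,[0,0,0],0]]'
```

```text
time_s: 15.08
position: [530.3, 41.9, 186.1]
orientation: [0.708, -0.004, 0.011, -0.706]
ft_force: [-0.6, -0.6, -3.5]
grip_width: 15.6
time_s: 15.32
position: [530.3, 41.9, 186.0]
orientation: [0.708, -0.004, 0.011, -0.706]
ft_force: [0.8, 0.2, -0.6]
grip_width: 15.3
```

```bash
python3 -m handwheel '[[0,[0.03,0,0.12],0],[0,[0.07,0,0.24],0],[0,[0.11,0,0.36],0],[0,[0.16,0,0.475],0],[0,[0.215,-0.01,0.59],0],[0,[0.275,-0.01,0.7],0],[0,[0.34,-0.01,0.81],0],[0,[0.41,-0.01,0.91],0],[0,[0.41,-0.01,0.91],0]]'
cat > ang.py <<'E'
from h import *
from scipy.optimize import brentq
np.set_printoptions(precision=2,suppress=True)
s=readout.read_state();X=np.array(s["position"])
dz=X[2]-186.0;dx=np.hypot(*(X[:2]-[530.3,41.9]))
print(X,dx,dz,"th_z",brentq(lambda t:196*np.sin(t)+45*(np.cos(t)-1)-dz,-.1,1),"th_x",brentq(lambda t:196*(1-np.cos(t))+45*np.sin(t)-dx,-.1,1),s["ft_force"],s["grip_width"],s["time_s"])
import sys
for n in("top","scene"):
    p=viewer.read_camera(n);cv2.imwrite(f"pics/{n}{sys.argv[1]}.png",p["image"])
    for k in("guard_pointer","index_mark","guard_handle"):
        for l in landmark_of(p,k)[:1]:print(n,k,np.array(l["centre"]),l["conf"])
    # model prediction: hinge fit
    w=-.03;H=np.array([724.9,36.7,160.])
    for t in np.arange(.4,.71,.05):
        q=H+[np.cos(w)*-150*np.cos(t)-np.sin(w)*-176,np.sin(w)*-150*np.cos(t)+np.cos(w)*-176,150*np.sin(t)];print(round(t,2),proj(p,q)[::-1],end=" ")
    print()
E
python3 ang.py 8
```

```text
time_s: 16.45
position: [562.1, 40.6, 260.1]
orientation: [0.709, -0.005, 0.011, -0.705]
ft_force: [-7.8, -3.1, -1.6]
grip_width: 15.2
[562.07  40.59 260.06] 31.792217815281724 74.06201262261459 th_z 0.407926092173378 th_x 0.3897064504720151 [-7.77 -3.1  -1.57] 15.219232506175453 16.45
top guard_pointer [227.9 378.8] 0.81
top index_mark [219.1 380.8] 0.52
top guard_handle [233.4 311.2] 0.92
0.4 [226.35 377.79] 0.45 [224.77 378.06] 0.5 [223.06 378.32] 0.55 [221.22 378.58] 0.6 [219.27 378.84] 0.65 [217.19 379.09] 0.7 [215.01 379.34] 
scene guard_pointer [213.1 258.7] 0.96
scene index_mark [210.  259.6] 0.62
scene guard_handle [201.  337.8] 0.83
0.4 [214.98 262.3 ] 0.45 [213.42 261.78] 0.5 [211.98 261.22] 0.55 [210.66 260.63] 0.6 [209.48 260.01] 0.65 [208.44 259.35] 0.7 [207.54 258.66]
```

```bash
python3 -m handwheel '[[0,[0.06,0,0.06],0],[0,[0.11,0,0.12],0],[0,[0.165,0,0.18],0],[0,[0.22,0,0.235],0],[0,[0.22,0,0.235],0]]'; python3 ang.py 9; python3 - <<'E'
import cv2,numpy as np
a=cv2.imread("pics/top9.png")[195:255,350:410];b=cv2.imread("pics/scene9.png")[180:240,230:290]
cv2.imwrite("pics/c9.png",cv2.resize(np.hstack([a,b]),None,fx=6.6,fy=6.6,interpolation=cv2.INTER_CUBIC))
E
```

```text
time_s: 17.48
position: [577.4, 39.9, 280.1]
orientation: [0.709, -0.007, 0.009, -0.705]
ft_force: [-9.2, -3.5, 2.5]
grip_width: 15.3
[577.39  39.95 280.07] 47.1353741586811 94.06685715391069 th_z 0.537927991924227 th_x 0.5116680535293424 [-9.19 -3.52  2.53] 15.297815928548992 17.475
top guard_pointer [222.8 379.2] 0.81
top index_mark [257.2 273.1] 0.74
0.4 [226.35 377.79] 0.45 [224.77 378.06] 0.5 [223.06 378.32] 0.55 [221.22 378.58] 0.6 [219.27 378.84] 0.65 [217.19 379.09] 0.7 [215.01 379.34] 
scene guard_pointer [212.7 256.2] 0.87
scene index_mark [268.9 136.6] 0.48
scene guard_handle [196.2 333.9] 0.88
0.4 [214.98 262.3 ] 0.45 [213.42 261.78] 0.5 [211.98 261.22] 0.55 [210.66 260.63] 0.6 [209.48 260.01] 0.65 [208.44 259.35] 0.7 [207.54 258.66]
```

View pics/c9.png

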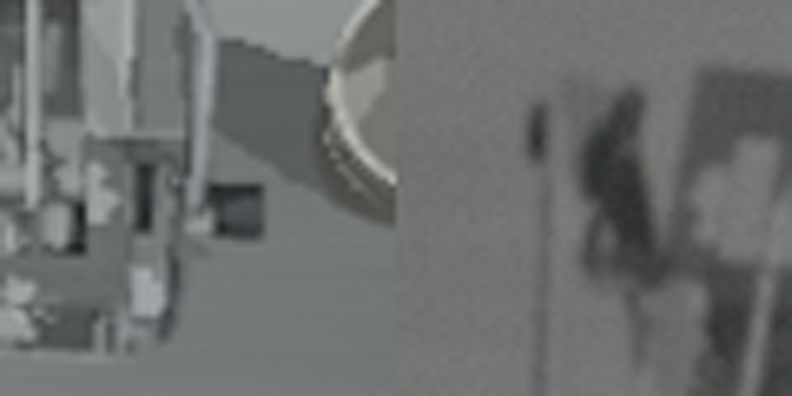

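```bash
python3 - <<'E'
from h import *
from scipy.optimize import least_squares
L=[np.load(f"w{i}.npy",allow_pickle=True).item() for i in(4,5,6)]
np.set_printoptions(precision=3,suppress=True)
def go(cols,y):
    s=least_squares(lambda v:[proj(p,[v[0],y,v[1]])[0]-c for p,c in zip(L,cols)],[590,250]);return s.x,s.fun
for name,cols,ys in(("screw",(413.5,279.7,607.5),(-145,-155)),("mark",(441.3,319,636.2),(-136,)),):
    for y in ys:
        x,f=go(cols,y);
        for hx in(718,720): print(name,y,x,f,np.arctan2(x[1]-160,hx-x[0]),np.hypot(x[1]-160,hx-x[0]))
# theta only fits, mark
for hx in (717,719.5,722):
    s=least_squares(lambda t:[proj(p,[hx-150*np.cos(t[0]),-136,160+150*np.sin(t[0])])[0]-c for p,c in zip(L,(441.3,319,636.2))],[.6]);print(hx,s.x,s.fun)
print([np.round(proj(p,[569.5,-136,160]),1) for p in L], [np.round(proj(p,[719.5-150*np.cos(.59),-136,160+150*np.sin(.59)]),1) for p in L])
E
```

```text
screw -145 [576.669 253.347] [-1.084  0.67   0.346] 0.5837086638604436 169.37574691692933
screw -145 [576.669 253.347] [-1.084  0.67   0.346] 0.5772645585884371 171.0481473506246
screw -155 [576.654 255.808] [-1.047  0.647  0.334] 0.5956888776646005 170.75621553852392
screw -155 [576.654 255.808] [-1.047  0.647  0.334] 0.5891803743316486 172.4153916975183
mark -136 [596.668 241.088] [ 2.733 -1.7   -0.872] 0.5891426860532196 145.93373540141647
mark -136 [596.668 241.088] [ 2.733 -1.7   -0.872] 0.5816135416895996 147.60075367799277
717 [0.609] [ 0.545 -6.66   1.965]
719.5 [0.593] [ 1.478 -4.545  0.748]
722 [0.577] [ 2.411 -2.43  -0.459]
[array([374.9,  65.2]), array([284.3,  90.9]), array([492.2, 102. ])] [array([442.1,  30.4]), array([314. ,  67.5]), array([635.7,  77.9])]
```

```bash
python3 -m handwheel '[[0,[0.04,0,0.04],0],[0,[0.08,0,0.08],0],[0,[0.08,0,0.08],0],[0,[0.08,0,0.08],0]]'; python3 ang.py 10 | head -5;python3 look.py w10; python3 - <<'E'
import cv2,numpy as np
I=[cv2.imread(f"pics/{n}.png")[0:250,230:630] for n in("w7","w10")]
I=[cv2.resize(i,None,fx=2,fy=1.2,interpolation=cv2.INTER_CUBIC) for i in I]
for i in I:
    for c in range(0,800,100): cv2.line(i,(c,0),(c,8),(0,0,255),1)
cv2.imwrite("pics/c10.png",np.vstack(I))
E
```

```text
time_s: 18.38
position: [583.5, 39.7, 287.0]
orientation: [0.71, -0.007, 0.009, -0.705]
ft_force: [-4.8, -2.3, -1.8]
grip_width: 15.4
[583.5   39.66 286.97] 53.24659954254617 100.97113516442062 th_z 0.5866108821004444 th_x 0.5558096758136304 [-4.8  -2.34 -1.79] 15.412508167830781 18.375
top guard_pointer [222.6 376.4] 0.73
top index_mark [221.7 383.2] 0.71
top guard_handle [313.1 470.5] 0.33
0.4 [226.35 377.79] 0.45 [224.77 378.06] 0.5 [223.06 378.32] 0.55 [221.22 378.58] 0.6 [219.27 378.84] 0.65 [217.19 379.09] 0.7 [215.01 379.34] 
[583.5  39.7 287. ] [ 1. -0.  0.] 18.825 f 364.40569096565173
guard_handle [303.3 322.7] 0.74 [583.4  -3.9 205. ]
```

View pics/c10.png

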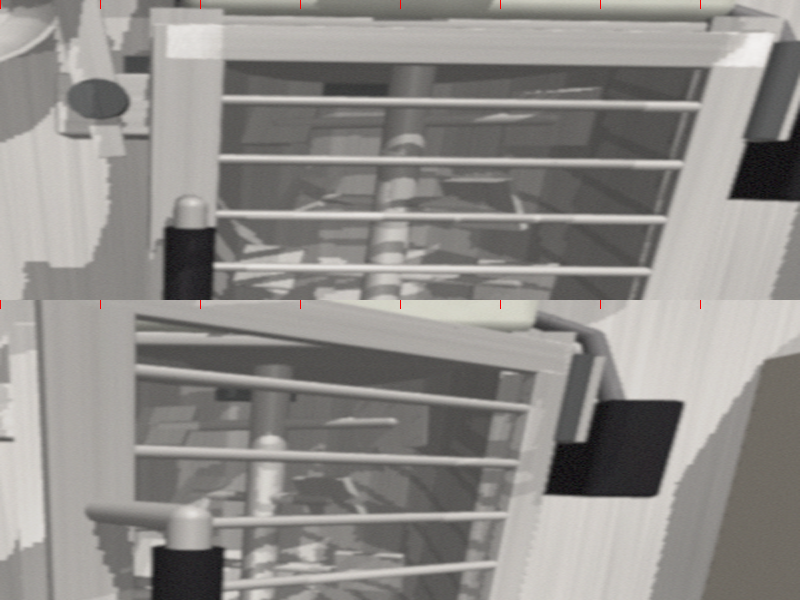

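```bash
python3 - <<'E'
from h import *
from scipy.optimize import brentq
A,B=[np.load(f"w{i}.npy",allow_pickle=True).item() for i in(7,10)]
px=lambda u,v:(v/1.2,230+u/2)
for w in(-.03,-.02):
    ex=np.array([np.cos(w),np.sin(w),0]);
    def xz(p,rc,th,hx):
        o,d=ray(p,rc);o2=np.array([o@ex,o[2]])-[hx,160];d2=np.array([d@ex,d[2]])
        n=np.array([np.sin(th),np.cos(th)]);t=(3-o2@n)/(d2@n);q=o2+t*d2
        return q@np.array([np.cos(th),-np.sin(th)])   # along guard, -210 at front
    f0=[px(151,200),px(219,150),px(677,180)]; f1=[px(46,120),px(135,120),px(527,120)]
    X0=[xz(A,a,0,0) for a in f0]
    for hx in (X0[0]+210, X0[0]+212):
        g=[x-hx for x in X0]
        print(w,round(hx,1),np.round(g,1),[round(brentq(lambda t:xz(B,b,t,hx)-gg,.3,.8),3) for b,gg in zip(f1[:2],g)], "rear chk",[round(xz(B,f1[2],t,hx),1) for t in(.55,.6)],np.round([[xz(B,b,t,hx) for b in f1] for t in (.54,.57,.6)],1).tolist())
E
```

```text
-0.03 726.0 [-210.  -186.5  -24.9] [0.553, 0.557] rear chk [np.float64(-24.8), np.float64(-26.9)] [[-208.9, -184.8, -24.4], [-211.5, -187.9, -25.6], [-214.4, -191.3, -26.9]]
-0.03 728.0 [-212.  -188.5  -26.9] [0.551, 0.554] rear chk [np.float64(-28.0), np.float64(-30.4)] [[-211.0, -187.0, -27.6], [-213.7, -190.2, -28.9], [-216.6, -193.6, -30.4]]
-0.02 727.1 [-210.  -186.2  -24.8] [0.557, 0.558] rear chk [np.float64(-24.0), np.float64(-26.1)] [[-208.6, -184.4, -23.7], [-211.2, -187.5, -24.8], [-214.0, -190.9, -26.1]]
-0.02 729.1 [-212.  -188.2  -26.8] [0.555, 0.555] rear chk [np.float64(-27.3), np.float64(-29.6)] [[-210.7, -186.6, -26.8], [-213.3, -189.8, -28.1], [-216.2, -193.2, -29.6]]
```

```bash
python3 -m handwheel '[[0,[0.02,0,0.02],0],[0,[0.04,0,0.04],0],[0,[0.04,0,0.04],0],[0,[0.04,0,0.04],0],[0,[0.04,0,0.04],0]]'; python3 ang.py 11 | grep -v '^0.4'; python3 look.py w11
python3 - <<'E'
import cv2,numpy as np
for n,r in(("w10",100),("w11",100)):
    g=cv2.cvtColor(cv2.imread(f"pics/{n}.png"),6)[r-4:r+5].astype(float).mean(0);d=np.diff(cv2.GaussianBlur(g[None],(0,0),1)[0]);k=[i for i in range(231,520) if abs(d[i])>4 and abs(d[i])==abs(d[i-2:i+3]).max()];print(n,[(i+.5,round(d[i],1)) for i in k])
E
```

```text
time_s: 19.6
position: [586.7, 39.5, 290.3]
orientation: [0.71, -0.007, 0.009, -0.705]
ft_force: [-3.8, -2.1, -2.9]
grip_width: 15.1
[586.73  39.51 290.32] 56.47576165540967 104.31721981202776 th_z 0.6111205479018559 th_x 0.5783535385426938 [-3.79 -2.07 -2.9 ] 15.139739619995574 19.6
top guard_pointer [219.8 379.2] 0.73
top index_mark [214.9 383.4] 0.59
top guard_handle [230.1 314.4] 0.7
scene guard_pointer [207.3 260.4] 0.61
scene index_mark [209.9 259.5] 0.65
scene guard_handle [190.4 335.9] 0.8
[586.6  39.5 290.2] [ 1. -0.  0.] 20.05 f 364.40569096565173
guard_handle [299.  322.2] 0.85 [586.2  -2.  205. ]
w10 [(249.5, np.float64(-24.5)), (253.5, np.float64(12.9)), (296.5, np.float64(-16.3)), (304.5, np.float64(4.0)), (325.5, np.float64(-4.5)), (353.5, np.float64(-4.9)), (427.5, np.float64(-9.6)), (443.5, np.float64(-9.6)), (475.5, np.float64(16.6)), (484.5, np.float64(-7.3)), (492.5, np.float64(15.8)), (508.5, np.float64(-23.0)), (519.5, np.float64(24.9))]
w11 [(247.5, np.float64(-24.5)), (251.5, np.float64(13.8)), (294.5, np.float64(-14.9)), (301.5, np.float64(4.5)), (322.5, np.float64(-4.4)), (350.5, np.float64(-6.7)), (423.5, np.float64(-8.8)), (438.5, np.float64(-9.0)), (469.5, np.float64(14.8)), (480.5, np.float64(-7.6)), (487.5, np.float64(16.4)), (502.5, np.float64(-22.9)), (513.5, np.float64(24.5)), (518.5, np.float64(-38.1))]
```

```bash
python3 -m handwheel '[[0,[0,0,0],0],[0,[0,0,0],0],[0,[0,0,0],0],[0,[0,0,0],0]]'; python3 - <<'E'
from h import *
p=viewer.read_camera("top");l=landmark_of(p,"latch_post")[:1];print(l,[atz(p,x["centre"],184) for x in l]);print(hand_in())
E
```

```text
time_s: 20.7
position: [586.6, 39.5, 290.2]
orientation: [0.71, -0.007, 0.009, -0.704]
ft_force: [-3.4, -2.5, -2.4]
grip_width: 15.2
[{'centre': [261.3, 249.9], 'conf': 0.48}] [array([493.75684325, 209.93304439, 184.        ])]
the job is handed in; nothing more can be done
None
```

I turned the latch clear, lifted the guard by its handle to about 0.578 rad, and handed the job in at about 21 s with the gripper still holding it.

- **Latch:** it ended at about -1.47 rad, clear beyond 1.2. A last top view put the post at about (494, 210), still where I left it.
- **Index angle:** close wrist-camera views gave about 0.58 rad, with individual estimates between 0.565 and 0.593. I aimed for 0.577.
- **Guard angle:** just before the last small step, the handle's x travel (0.556) and the guard's edges in the wrist picture (0.555) agreed. After that step the x travel gave 0.578.
- **Forces:** wrist readings stayed below about 10 N in every reading I took, and the grip was steady at 15 mm opening on the 16 mm bar.

**Checks that disagreed:**
- The handle's height alone gave 0.611 rad. I put that down to the bar rolling a few millimetres in the pads and trusted the other two readings.
- The networks' pointer and mark positions in the far cameras were noisy. The top view put the pointer slightly short of the mark and the scene view slightly past it.
- I had no close view of the pointer and mark together at the end, so that match rests on the two angle measurements. My estimate is that they agree within about 0.02 rad.

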